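Release a heavy-headed test bar from its dock and lay it balanced on vee rests

TASK

Set the big black hex nut on the pedal of the dock's sprung keeper so that its weight holds the keeper open, and leave it there. Draw the heavy-headed bar out of the dock along the counter by its thin stem until the head is clear, let go of it, then take it again at its balance point, lift and carry it level, and lay it gently across the two vee rests of the stand with its balance point midway between them. Keep the bar level throughout and leave the other things where they are.

Things in the scene. Friction and masses are not known exactly. Their poses are not given: they have to be found in the camera images.
- bar_balance (a point): Balance point of the bar, on the axis of its stem. x points along the stem to the heavy head, z up. Along x from here: head +44 to +74 mm, bare stem -136 to +44 mm, foot -146 to -136 mm. At the start it is about 11 mm inside the dock's mouth, under the roof; some 120 mm of stem, and the foot, stick out
- bar: The loose bar itself (origin and axes as bar_balance), 0.4 to 0.6 kg: a round steel stem 16 mm in diameter with a heavy dark steel head 40 x 40 mm, 30 mm long, at one end and a light square aluminium foot 40 x 40 x 10 mm at the other. It lies level on head and foot, its axis 20 mm above what it lies on
- dock_mouth (a point): Middle of the dock's mouth, on the bar's axis, 20 mm above the counter. x points into the dock; -x is the way out, roughly to the robot; z up
- dock: The fixed grey dock; origin on the counter below dock_mouth, same axes. Its hood is 96 mm deep, 60 mm wide and 55 mm high, 50 mm wide and 49 mm high inside, open only at the mouth, with the counter as its floor. On its -y side, 60 mm from the bar's axis and 40 mm up, runs the keeper's hinge on two posts 48 mm high
- keeper (a joint): Rocker of the dock, hinged along the dock's x: 0 shut, 0.32 rad fully open (stop). Shut, its steel blade hangs 2 to 8 mm in front of the mouth, lower edge 32 mm above the counter: it clears the stem, stops the head. Pressing the pedal down raises it; the head passes from 0.27. A light spring shuts it again; the nut's weight on mid-pedal holds it fully open, lighter things do not
- pedal_top (a point): Middle of the pedal's upper face: an aluminium plate 38 mm (dock's x) by 58 mm (y), 4 mm thick, a 2 mm lip on its outer edge, free below, beside the hood. It moves with the keeper. From the mouth it is 22 mm to +x; shut, it slopes up outwards by 0.32 rad, 107 mm to -y, 58 mm above the counter; fully open it is level, 110 mm to -y, 42 mm up
- nut_center (a point): Centre of the big black hex nut, loose, about 0.3 kg: 54 mm across flats, 62 mm across corners, 28 mm high, lying flat on the counter. One pair of flats faces along its x; z is its bore. It and the bearing may have changed places
- stand_mid (a point): Point midway between the stand's two vee rests, on the axis a seated 16 mm stem takes, 105 mm above the counter; x runs along that axis from rest to rest, z up. The bar may lie either way round
- stand: The fixed stand; origin on the counter below stand_mid, same axes. Base 76 x 64 x 8 mm. The two rests are upright steel plates 6 mm thick centred at x = +30 and -30 mm, with open 90-degree vees about 35 mm wide on top; 54 mm is free between them for fingers
- bearing_center (a point): Bystander, to be left alone: centre of the ball bearing, a plain steel ring 68 mm across and 16 mm high, lying flat
- lens_cap_center (a point): Bystander, to be left alone: centre of the round black cap 43 mm across, 12 mm high
- jar_center (a point): Bystander, to be left alone: centre of the small white jar 26 mm across, 34 mm high
- dropper_center (a point): Bystander, to be left alone: centre of the small dropper bottle 19 mm across, 61 mm high
Not all that is in view belongs to the job. Leave any blue or turquoise look-alike of the stand alone.

How it is judged:
On the way, in this order (a step that is already met when the one before it is completed fails the run):
1. the nut sits on the pedal and alone holds the keeper open (value of joint keeper above 0.27 rad and horizontal distance between nut_center and pedal_top below 0.022 m and contact force between nut and keeper above 0.5 N and contact force between the fingers and nut below 0.1 N and contact force between the arm and keeper below 0.1 N), for 0.2 s.
2. the bar lies on the counter with its head clear of the dock, let go (x of bar_balance in the frame of dock_mouth below -0.082 m and height (world z) of bar_balance below 0.03 m and contact force between the fingers and bar below 0.1 N and linear speed of bar below 0.03 m/s), for 0.1 s.
3. the bar is lifted level, gripped at its balance point (within 15 mm) (angle between bar_balance's own x axis and vertical between 1.42 and 1.72 rad and height (world z) of bar_balance above 0.05 m and contact force between the fingers and bar above 1 N and x of the grasp point in the frame of bar_balance between -0.015 and 0.015 m), for 0.2 s.
At the end, for the whole second after the job is handed in: The bar lies at rest and released in both vees, either way round, within 0.1 rad of the stand's axis, its balance point within 10 mm of the middle of the rests and 4 mm of the seated height; the nut lies on the pedal, within 22 mm of its middle, and holds the keeper open past 0.27 rad (horizontal distance between bar_balance and stand_mid below 0.01 m and z of bar_balance in the frame of stand_mid between -0.004 and 0.004 m and angle between the x axis of bar_balance and the x axis of stand_mid, either way round below 0.1 rad and contact force between bar and stand above 1 N and linear speed of bar below 0.02 m/s and value of joint keeper above 0.27 rad and horizontal distance between nut_center and pedal_top below 0.022 m and contact force between nut and keeper above 0.5 N); the robot touches nothing.
It fails at once if the bar is tilted more than 0.2 rad from level (angle between bar_balance's own x axis and vertical below 1.371 rad or angle between bar_balance's own x axis and vertical above 1.771 rad).
It fails at once if the bar is carried gripped more than 30 mm from its balance point (height (world z) of bar_balance above 0.045 m and contact force between the fingers and bar above 2 N and (x of the grasp point in the frame of bar_balance above 0.03 m or x of the grasp point in the frame of bar_balance below -0.03 m)).
It fails at once if the bar is dropped or slammed on the stand (more than 40 N) (contact force between bar and stand above 40 N).
It fails at once if another thing is moved more than 20 mm (distance of any of bearing_center, lens_cap_center, jar_center, dropper_center from where it was at the start of the episode above 0.02 m).
It also fails if it takes over 58 s, if anything falls off the work surface, if the arm or the gripper's body presses on something with over 40 N, if the wrist force passes 120 N, or if a joint passes its speed limit or range.

ROBOT

A 6-joint arm with a two-finger parallel gripper is mounted at the origin on a cart in front of the work surface, level with it; the furniture and walls round the work are solid. World frame = base frame: x ahead of the robot, y to its left, z up, the work surface at z = 0. Lengths are in m, angles in rad, forces in N, time in s.
With the tool pointing down it reaches from about 0.35 to 0.975 m from the base axis. Payload 4.9 kg.
Tool frame: the origin (TCP) lies at the very end of the fingers, on their centre line; the grasp point (between the pads) lies 19 mm behind it; z points along the fingers, y is the line along which they close (so a half turn about z gives the same grasp; the last joint's range is limited). The gripper opens to 85 mm and grips with 20 to 120 N. Pads are 22 mm wide; open, the fingers measure 114 mm over their backs; the gripper's body (76 mm by 85 mm) begins 54 mm behind the grasp point. The pads swing forward as they close: fully open they stand 13 mm farther back than shut.
Start: joints at [-1.272, 0.053, 1.613, -0, 1.476, -0.119], TCP at [0.254, -0.571, 0.231] pointing down, gripper open.
Joint ranges: [-3.01, 3.01], [-1.01, 2.22], [0.06, 2.58], [-1.02, 4.17], [0.09, 2.62], [-3.14, 3.14]. Speed limits (rad/s): [2.57, 2.57, 3.14, 3.14, 3.14, 3.14].

INTERFACE

Orientations are given as a unit quaternion [w, x, y, z].
In Python, from plant import state, optics, ticket, nets gives the robot as it stands. The module is installed in compiled form; this text tells all that it offers.
- The arm moves only by the shell command python3 -m inch 'ROWS' [OPENING]. ROWS is JSON, a list of rows, each an object of numbers: "dx", "dy", "dz": the shift along the tool's x, y, z as a fraction of full scale; "rx", "ry", "rz": the turn, a rotation vector about the tool's x, y, z as a fraction of full scale. In form: [{"dx": .., "dy": .., "dz": .., "rx": .., "ry": .., "rz": ..}, ...]. A call has 1 to 5 rows; each row is the pose to reach, as a shift and turn from the pose commanded when the call began, along the tool's axes at that moment; what a row does not reach only later rows make up. Full scale, the value 1, is 0.8 m for a shift and 1.5 rad for a turn. A row lasts 1/10 s, in which the tool goes at most 50 mm and 8.59 degrees, less where a joint would pass 70% of its speed; a pose out of reach is approached as far as the arm can. A call with a number of a shift or a turn outside -1 to 1 is refused whole. A call with a gripper value outside its range is refused whole. OPENING is the opening, from -1 (shut) to 1 (fully open), set as the call begins (- or left out, the last holds). The fingers move at their own pace and stop on an object; the grip force is fixed at half the most. Time passes only in rows, so rows that repeat a pose let the fingers close. It gives the time, the measured TCP pose, the force, the opening and the grip force at its end, in the units of the state.
- state(): the state, without advancing time (a new reading comes with each control period).
- optics.grab_frame(name): name is "side" or "top" or "wrist"; returns the picture (480x640x3 uint8, red, green, blue); there is no depth.
- optics.camera_info(name): a dict with "fx", "fy", "cx", "cy" (pixels), "R" (3x3) and "t" (3): a world point X has camera coordinates R X + t. Camera axes: x right, y down, z forward; pixel columns grow to the right and rows downward; lengths in m; the calibration is good to about 2 mm. A picture is of the moment at which its call begins: read the wrist's pose just before it. camera_info takes no time and is no camera call; for the wrist camera it gives the pose at the moment of the call.
- ticket.job_done(): hands the job in; it is judged then, once.
Trained networks look in the newest picture that a camera, given by its name, has taken for a name from the list of things; names that differ only in an ending like _2 or _b are one class to them, and where a whole thing is asked for, a point or a joint stands for the part that bears it (a point fixed in the world has none). Each returns a list of dicts, best first, with "confidence" (0 to 1); they miss things now and then, are a little off and sometimes report something else, mostly with a low value. They report only what shows in the picture. A call takes as long as a camera call. They do not tell look-alikes from the thing itself.
- nets.boxes_of(camera, name): "bbox" ([centre column, centre row, width, height] in pixels, round what is visible of it).
- nets.outline_of(camera, name): "pixels" (480x640 bool, what is visible of it) and "bbox" ([centre column, centre row, width, height] in pixels, round what is visible of it).
The state is a dict: "time": time; "joint_pos": joint angles; "joint_vel": joint speeds; "joint_efforts": joint torques, N m; "tool_pos": TCP position; "tool_rot": TCP orientation; "contact_force": force on the tool from outside, world axes, zero at the start; "ft_torque": the same for the moment, N m; "gripper_width": opening from 0.0 (shut) to 1.0 (fully open); "grasp_force": force on a finger pad.
Only numpy, scipy, OpenCV 4.12 (cv2) and the standard library are available. Lean on these libraries where they do the work, as an engineer would, in place of code of your own. Each camera call takes 0.05 s, during which the arm holds its last target. There are 200 camera calls.

## Working session

There is one attempt and no reset: what is moved stays moved. The work goes in short steps, Python scripts to look and compute and a shell command to move; the robot and the scene stay as the last step left them, time stands still between calls to the robot, and variables do not carry over. Pictures are saved under pics/ and viewed, at most 10 in all, crops included, and the job is handed in when it is done.

```bash
mkdir -p pics; cat > h.py <<'E'
import numpy as np, cv2
from plant import state, optics, ticket, nets
def info(c):
    i=optics.camera_info(c); K=np.array([[i['fx'],0,i['cx']],[0,i['fy'],i['cy']],[0,0,1]]); return K,np.array(i['R']),np.array(i['t'])
def ray(c,u,v,z,inf=None):
    K,R,t=inf or info(c); d=R.T@np.linalg.inv(K)@[u,v,1]; o=-R.T@t; return o+d*(z-o[2])/d[2]
def proj(c,X,inf=None):
    K,R,t=inf or info(c); p=K@(R@np.asarray(X,float)+t); return p[:2]/p[2]
def save(c,n,crop=None,k=1):
    im=optics.grab_frame(c)
    o=im
    if crop: x0,y0,x1,y1=crop; o=cv2.resize(im[y0:y1,x0:x1],None,fx=k,fy=k,interpolation=cv2.INTER_CUBIC)
    cv2.imwrite('pics/'+n+'.png',o[:,:,::-1]); return im
E
python3 - <<'E'
from h import *
for c in ['top','side']:
    save(c,c+'0'); K,R,t=info(c); print(c,K[0,0],(-R.T@t).round(3),R[2].round(2))
    for n in ['bar','dock','keeper','nut_center','stand','bearing_center','lens_cap_center','jar_center','dropper_center']:
        print(n,[(np.round(b['bbox']).astype(int).tolist(),round(b['confidence'],2), ray(c,b['bbox'][0],b['bbox'][1],0.02)[:2].round(3).tolist()) for b in nets.boxes_of(c,n)[:3]])
print(state()['time'])
E
```

```text
top 571.1754234061349 [ 0.25  -0.234  1.632] [ 0.18 -0.01 -0.98]
bar [([202, 232, 15, 46], 0.63, [0.547, 0.104]), ([272, 234, 22, 25], 0.59, [0.541, -0.098])]
dock [([217, 193, 63, 40], 0.7, [0.662, 0.064])]
keeper [([220, 194, 62, 35], 0.8, [0.657, 0.055])]
nut_center [([294, 212, 20, 22], 0.56, [0.606, -0.161]), ([323, 235, 16, 16], 0.56, [0.538, -0.243])]
stand [([455, 234, 28, 34], 0.93, [0.542, -0.624]), ([448, 283, 28, 29], 0.64, [0.403, -0.598]), ([337, 201, 25, 40], 0.57, [0.64, -0.284])]
bearing_center [([274, 232, 22, 30], 0.54, [0.545, -0.101]), ([338, 204, 26, 38], 0.41, [0.631, -0.287])]
lens_cap_center [([322, 236, 15, 12], 0.46, [0.535, -0.239])]
jar_center [([327, 253, 12, 10], 0.53, [0.487, -0.256])]
dropper_center [([337, 204, 30, 37], 0.52, [0.63, -0.284])]
side 577.6063575948184 [ 0.669 -0.819  1.15 ] [-0.11  0.49 -0.87]
bar [([356, 132, 48, 25], 0.98, [0.542, 0.124])]
dock [([403, 152, 49, 52], 0.92, [0.666, 0.088])]
keeper [([393, 154, 38, 46], 0.8, [0.643, 0.078])]
nut_center [([356, 230, 29, 29], 0.73, [0.6, -0.156])]
stand [([354, 278, 43, 57], 0.93, [0.621, -0.274]), ([271, 428, 52, 55], 0.84, [0.533, -0.618]), ([206, 396, 52, 48], 0.62, [0.393, -0.591])]
bearing_center [([337, 206, 31, 28], 0.88, [0.543, -0.104])]
lens_cap_center [([321, 260, 21, 22], 0.68, [0.54, -0.248])]
jar_center [([297, 255, 7, 18], 0.65, [0.487, -0.25])]
dropper_center [([265, 248, 4, 9], 0.47, [0.412, -0.25])]
1.0
```

View crops.

```bash
python3 - <<'E'
import cv2
a=cv2.imread('pics/top0.png')[150:320,170:500]; b=cv2.imread('pics/side0.png')[90:470,150:450]
cv2.imwrite('pics/a.png',cv2.resize(a,None,fx=2.4,fy=2.4,interpolation=2)); cv2.imwrite('pics/b.png',cv2.resize(b,None,fx=1.5,fy=1.5,interpolation=2))
E
```

```text
(no output)
```

View pics/a.png

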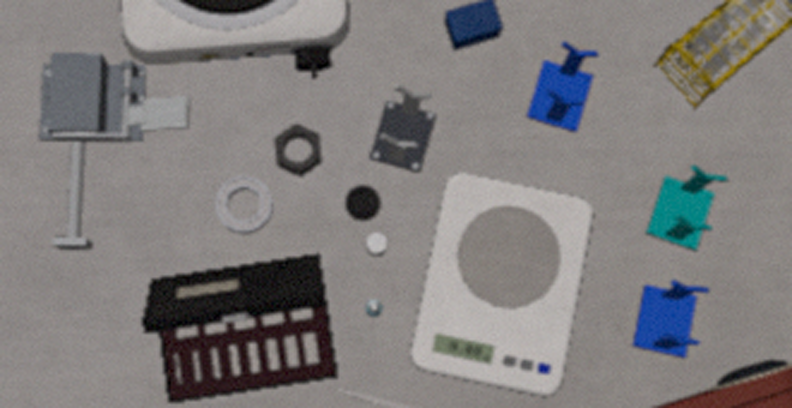

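View pics/b.png

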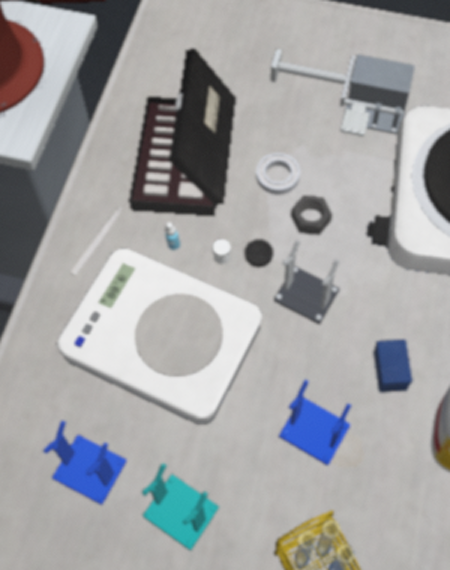

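```bash
cat >> h.py <<'E'
from scipy.spatial.transform import Rotation as Ro
def tool():
    s=state(); return np.array(s['tool_pos']),Ro.from_quat(np.roll(s['tool_rot'],-1))
def goto(p,yaw):
    """tool pointing down with its y axis (closing line) at world angle yaw (mod pi)"""
    p0,R0=tool(); best=None
    for k in (0,1):
        y=np.array([np.cos(yaw+k*np.pi),np.sin(yaw+k*np.pi),0]); z=np.array([0,0,-1.]); x=np.cross(y,z)
        r=(R0.inv()*Ro.from_matrix(np.c_[x,y,z])).as_rotvec()
        if best is None or np.linalg.norm(r)<np.linalg.norm(best): best=r
    d=R0.inv().apply(np.array(p)-p0)
    print('d',(d/.8).round(4),'r',(best/1.5).round(4),'mm',np.linalg.norm(d*1000).round(),'deg',np.degrees(np.linalg.norm(best)).round(1))
E
python3 - <<'E'
from h import *
p,R=tool(); print(p,R.as_matrix().round(3))
K,Rw,t=info('wrist'); print(K.round(1),(R.inv().apply(-Rw.T@t-p)).round(3),(R.as_matrix().T@Rw.T).round(2))
goto([.56,-.16,.30],-np.pi/2)
goto([.56,-.16,.30],0)
E
```

```text
[ 0.25359042 -0.57123165  0.23131643] [[ 0.914  0.406  0.   ]
 [ 0.406 -0.914 -0.   ]
 [ 0.     0.    -1.   ]]
[[350.7   0.  323.5]
 [  0.  350.7 244.6]
 [  0.    0.    1. ]] [ 0.066 -0.001 -0.143] [[-0.   -0.97 -0.26]
 [ 1.   -0.   -0.  ]
 [ 0.   -0.26  0.97]]
d [ 0.5586 -0.3144 -0.0859] r [ 0.     -0.      0.2785] mm 517.0 deg 23.9
d [ 0.5586 -0.3144 -0.0859] r [ 0.      0.     -0.7687] mm 517.0 deg 66.1
```

```bash
python3 -m inch '[{"dx":0.06,"dy":-0.03,"dz":-0.086,"rz":0.1},{"dx":0.56,"dy":-0.314,"dz":-0.086,"rz":0.2785},{"dx":0.56,"dy":-0.314,"dz":-0.086,"rz":0.2785},{"dx":0.56,"dy":-0.314,"dz":-0.086,"rz":0.2785},{"dx":0.56,"dy":-0.314,"dz":-0.086,"rz":0.2785}]' 1
python3 - <<'E'
from h import *
goto([.53,-.14,.32],-np.pi/2)
E
```

```text
d [ 0.5345 -0.3525 -0.1109] r [ 0.     -0.      0.2785] mm 520.0 deg 23.9validation failed for argument at $[0]...
```

```bash
python3 -m inch '[{"dx":0.06,"dy":-0.03,"dz":-0.086,"rx":0,"ry":0,"rz":0.1},{"dx":0.53,"dy":-0.35,"dz":-0.11,"rx":0,"ry":0,"rz":0.2785},{"dx":0.53,"dy":-0.35,"dz":-0.11,"rx":0,"ry":0,"rz":0.2785},{"dx":0.53,"dy":-0.35,"dz":-0.11,"rx":0,"ry":0,"rz":0.2785},{"dx":0.53,"dy":-0.35,"dz":-0.11,"rx":0,"ry":0,"rz":0.2785}]' 1
python3 - <<'E'
from h import *
goto([.53,-.14,.32],-np.pi/2)
E
```

```text
time: 1.5
tool_pos: [0.3798, -0.3774, 0.2914]
tool_rot: [0.0, 1.0, -0.0, 0.0]
contact_force: [1.2, -1.5, -0.0]
gripper_width: 0.999
grasp_force: 0.0
d [ 0.1876 -0.2969 -0.0358] r [ 0.0003 -0.0004 -0.0004] mm 282.0 deg 0.1
```

```bash
python3 -m inch '[{"dx":0.1876,"dy":-0.2969,"dz":-0.0358,"rx":0,"ry":0,"rz":0},{"dx":0.1876,"dy":-0.2969,"dz":-0.0358,"rx":0,"ry":0,"rz":0},{"dx":0.1876,"dy":-0.2969,"dz":-0.0358,"rx":0,"ry":0,"rz":0},{"dx":0.1876,"dy":-0.2969,"dz":-0.0358,"rx":0,"ry":0,"rz":0},{"dx":0.1876,"dy":-0.2969,"dz":-0.0358,"rx":0,"ry":0,"rz":0}]' 1
python3 -m inch '[{"dx":0,"dy":0,"dz":0,"rx":0,"ry":0,"rz":0},{"dx":0,"dy":0,"dz":0,"rx":0,"ry":0,"rz":0},{"dx":0,"dy":0,"dz":0,"rx":0,"ry":0,"rz":0}]' 1
python3 - <<'E'
from h import *
import pickle
inf=info('wrist'); im=save('wrist','w1'); p,_=tool(); print(p)
pickle.dump((inf,im),open('w1.pkl','wb'))
c='wrist'
for n in ['bar','dock','keeper','nut_center','stand','bearing_center']:
    o=nets.outline_of(c,n)[:2]
    for b in o:
        m=b['pixels'].astype(np.uint8); cnt=max(cv2.findContours(m,0,2)[0],key=cv2.contourArea)
        M=cv2.moments(cnt); pts=np.array([ray(c,*q[0],0.014 if n!='stand' else 0.008,inf)[:2] for q in cnt],np.float32)
        print(n,round(b['confidence'],2),np.round(b['bbox']), ray(c,b['bbox'][0],b['bbox'][1],.02,inf)[:2].round(4), 'minrect',cv2.minAreaRect(pts*1000))
E
```

```text
time: 2.0
tool_pos: [0.5127, -0.1669, 0.3169]
tool_rot: [0.0, 1.0, 0.0, 0.0]
contact_force: [1.5, -1.0, -0.4]
gripper_width: 0.999
grasp_force: 0.0
time: 2.3
tool_pos: [0.5116, -0.1694, 0.3161]
tool_rot: [0.0, 1.0, -0.0, -0.0]
contact_force: [-0.2, -0.3, 0.6]
gripper_width: 1.0
grasp_force: 0.0
[ 0.51140709 -0.16982351  0.31602979]
bar 0.98 [106. 175.  44. 109.] [0.5467 0.0992] minrect ((539.1015625, 103.30809020996094), (59.61556625366211, 137.12661743164062), 78.56687927246094)
dock 0.67 [110.  66. 172. 114.] [0.6691 0.0753] minrect ((667.1708374023438, 77.12012481689453), (181.01422119140625, 116.08667755126953), 89.89894104003906)
keeper 0.73 [120.  76. 149. 103.] [0.6589 0.0658] minrect ((639.2321166992188, 74.36585235595703), (175.4189910888672, 60.21918487548828), 89.89595794677734)
nut_center 0.6 [313. 127.  48.  57.] [ 0.6025 -0.1563] minrect ((603.6104125976562, -155.98924255371094), (61.202232360839844, 55.71286392211914), 65.34890747070312)
stand 0.82 [433. 101.  95.  91.] [ 0.631  -0.2962] minrect ((631.7032470703125, -297.8498229980469), (87.43621063232422, 101.44892120361328), 74.22589111328125)
stand 0.6 [594.  56.  92.  92.] [ 0.6779 -0.4747] minrect ((675.0527954101562, -483.7547302246094), (91.66266632080078, 108.73480224609375), 8.361682891845703)
```

View pics/w1.png

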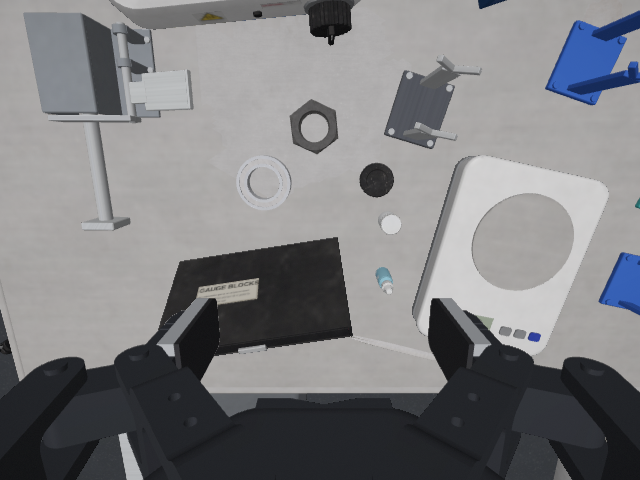

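```bash
python3 - <<'E'
import cv2,numpy as np
a=cv2.imread('pics/w1.png'); f=lambda x0,y0,w,h:cv2.resize(a[y0:y0+h,x0:x0+w],None,fx=2.5,fy=2.5,interpolation=2)
cv2.imwrite('pics/c.png',np.hstack([f(10,0,200,240),np.vstack([f(375,45,120,120),f(275,80,120,120)])]))
from h import *; print(np.round(state()['joint_pos'],2))
E
```

```text
[-0.46 -0.19  1.7   0.    1.63  1.11]
```

View pics/c.png

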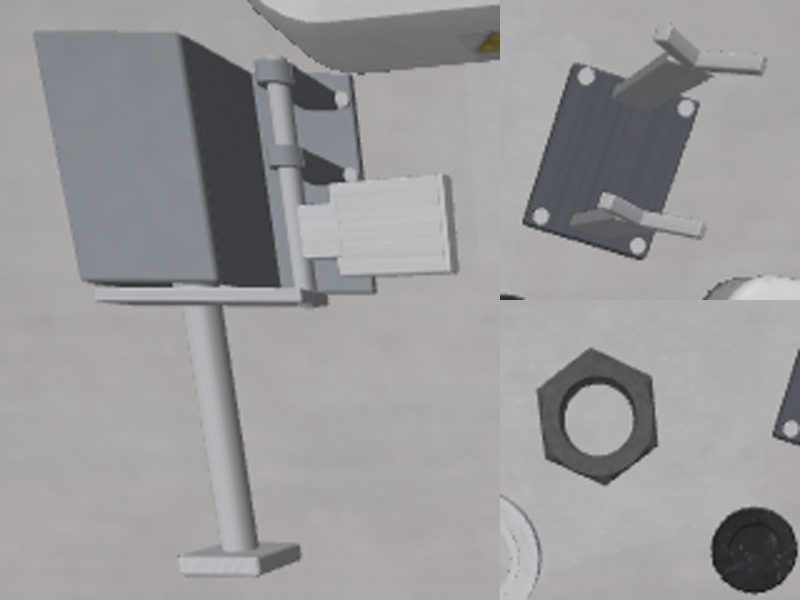

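```bash
cat > m.py <<'E'
from h import *
import pickle
from scipy.optimize import least_squares
inf,im=pickle.load(open('w1.pkl','rb'))
def fit(M,px,x0):
    M=np.array(M,float); px=np.array(px)
    def f(q):
        c,s=np.cos(q[2]),np.sin(q[2])
        return np.concatenate([proj('',(q[0]+c*a-s*b,q[1]+s*a+c*b,z),inf)-u for (a,b,z),u in zip(M,px)])
    r=least_squares(f,x0); return r.x,np.abs(r.fun).max()
D=np.array([(80,282),(217,284),(181,35),(37,33)])/2.5+[10,0]
dock,e=fit([(0,.03,.055),(0,-.03,.055),(.096,-.03,.055),(.096,.03,.055)],D,[.62,.08,0]); print('dock',dock.round(4),e)
P=np.array([(447,272),(440,177),(340,273),(330,184)])/2.5+[10,0]
h=np.array([np.cos(.32),np.sin(.32)])*.029
M=[(.003,-.107-h[0],.058+h[1]),(.041,-.107-h[0],.058+h[1]),(.003,-.107+h[0],.058-h[1]),(.041,-.107+h[0],.058-h[1])]
print('dock by pedal',*fit(M,P,[.62,.08,0]))
S=(np.array([(575,63),(700,100),(642,258),(525,222)])-[500,0])/2.5+[375,45]
print('stand',*fit([(.038,.032,.008),(.038,-.032,.008),(-.038,-.032,.008),(-.038,.032,.008)],S,[.63,-.29,-.3]))
N=(np.array([(592,348),(651,378),(657,444),(605,485),(545,458),(538,390)])-[500,300])/2.5+[275,80]
a=-np.arange(6)*np.pi/3
print('nut (yaw=corner dir)',*fit(np.c_[.031*np.cos(a),.031*np.sin(a),0*a+.02],N,[.6,-.156,0]))
a,b=[ray('',*(np.array(q)/2.5+[10,0]),.02,inf)[:2] for q in [(205,320),(239.5,545)]]
print('bar',a,b,np.arctan2(*(a-b)[::-1]))
c,s=np.cos(dock[2]),np.sin(dock[2]); R=np.array([[c,-s],[s,c]])
for n,v in [('pedal open',(.022,-.110)),('place',(.022,-.106)),('balance',(.011,0)),('foot end',(.011-.146,0))]: print(n,(dock[:2]+R@v).round(4))
E
python3 m.py
```

```text
dock [ 0.6147  0.1071 -0.0209] 1.101235231090964
dock by pedal [ 0.61746348  0.10681776 -0.02234262] 1.1571384586482338
stand [ 0.62249399 -0.28384233 -0.27924821] 1.2185251783824356
nut (yaw=corner dir) [ 0.60250778 -0.15730017  0.09983446] 0.6807907667894142
bar [0.6019951  0.10735652] [0.49315076 0.10886484] -0.013856711620628995
pedal open [ 0.6344 -0.0033]
place [0.6345 0.0007]
balance [0.6257 0.1069]
foot end [0.4797 0.1099]
```

```bash
python3 -m inch '[{"dx":0.1,"dy":-0.015,"dz":0.15,"rx":0,"ry":0,"rz":-0.5},{"dx":0.1,"dy":-0.015,"dz":0.15,"rx":0,"ry":0,"rz":-0.5},{"dx":0.1,"dy":-0.015,"dz":0.15,"rx":0,"ry":0,"rz":-0.5},{"dx":0.1,"dy":-0.015,"dz":0.15,"rx":0,"ry":0,"rz":-0.5},{"dx":0.1,"dy":-0.015,"dz":0.15,"rx":0,"ry":0,"rz":-0.5}]' 1
python3 -m inch '[{"dx":0,"dy":0,"dz":0,"rx":0,"ry":0,"rz":-0.5},{"dx":0,"dy":0,"dz":0,"rx":0,"ry":0,"rz":-0.5},{"dx":0,"dy":0,"dz":0,"rx":0,"ry":0,"rz":-0.5},{"dx":0,"dy":0,"dz":0,"rx":0,"ry":0,"rz":-0.5},{"dx":0,"dy":0,"dz":0,"rx":0,"ry":0,"rz":-0.5}]' 1
python3 - <<'E'
from h import *
import pickle
inf,im=pickle.load(open('w1.pkl','rb')); print('burner edge',ray('',158,29,.0,inf),ray('',158,29,.06,inf), np.round(state()['joint_pos'],2))
goto([.6025,-.1573,.15],.624)
E
```

```text
time: 3.15
tool_pos: [0.5912, -0.1565, 0.1931]
tool_rot: [-0.002, 0.929, 0.369, -0.002]
contact_force: [0.1, -0.3, 0.7]
gripper_width: 1.005
grasp_force: 0.0
time: 3.65
tool_pos: [0.5919, -0.1572, 0.1962]
tool_rot: [-0.0, 0.73, 0.684, -0.0]
contact_force: [0.7, -0.2, -0.2]
gripper_width: 1.0
grasp_force: 0.0
burner edge [7.12386743e-01 2.39513808e-02 5.55111512e-17] [ 0.69474123 -0.00118944  0.06      ] [-0.38  0.05  1.68  0.    1.42 -0.32]
d [0.0007 0.0133 0.0578] r [-1.000e-04 -1.000e-04 -4.594e-01] mm 47.0 deg 39.5
```

```bash
python3 -m inch '[{"dx":0.0007,"dy":0.0133,"dz":0.0578,"rx":0,"ry":0,"rz":-0.4594},{"dx":0.0007,"dy":0.0133,"dz":0.0578,"rx":0,"ry":0,"rz":-0.4594},{"dx":0.0007,"dy":0.0133,"dz":0.0578,"rx":0,"ry":0,"rz":-0.4594},{"dx":0.0007,"dy":0.0133,"dz":0.0578,"rx":0,"ry":0,"rz":-0.4594},{"dx":0.0007,"dy":0.0133,"dz":0.0578,"rx":0,"ry":0,"rz":-0.4594}]' 1
python3 - <<'E'
from h import *
goto([.6025,-.1573,.004],.624)
E
```

```text
time: 4.15
tool_pos: [0.6025, -0.1574, 0.1498]
tool_rot: [-0.0, 0.457, 0.89, 0.0]
contact_force: [0.4, -0.5, -0.3]
gripper_width: 0.999
grasp_force: 0.0
d [-0.000e+00  1.000e-04  1.823e-01] r [-0.0001 -0.0002 -0.001 ] mm 146.0 deg 0.1
```

```bash
python3 -m inch '[{"dx":0,"dy":0,"dz":0.06,"rx":0,"ry":0,"rz":0},{"dx":0,"dy":0,"dz":0.12,"rx":0,"ry":0,"rz":0},{"dx":0,"dy":0,"dz":0.16,"rx":0,"ry":0,"rz":0},{"dx":0,"dy":0,"dz":0.182,"rx":0,"ry":0,"rz":0},{"dx":0,"dy":0,"dz":0.182,"rx":0,"ry":0,"rz":0}]' 1
python3 -m inch '[{"dx":0,"dy":0,"dz":0,"rx":0,"ry":0,"rz":0},{"dx":0,"dy":0,"dz":0,"rx":0,"ry":0,"rz":0},{"dx":0,"dy":0,"dz":0,"rx":0,"ry":0,"rz":0},{"dx":0,"dy":0,"dz":0,"rx":0,"ry":0,"rz":0},{"dx":0,"dy":0,"dz":0,"rx":0,"ry":0,"rz":0}]' -1
python3 -m inch '[{"dx":0,"dy":0,"dz":-0.05,"rx":0,"ry":0,"rz":0},{"dx":0,"dy":0,"dz":-0.11,"rx":0,"ry":0,"rz":0},{"dx":0,"dy":0,"dz":-0.16,"rx":0,"ry":0,"rz":0},{"dx":0,"dy":0,"dz":-0.17,"rx":0,"ry":0,"rz":0},{"dx":0,"dy":0,"dz":-0.17,"rx":0,"ry":0,"rz":0}]' -1
python3 - <<'E'
from h import *
goto([.6345,.0007,.14],-.0215)
goto([.6345,.0007,.10],-.0215)
E
```

```text
time: 4.65
tool_pos: [0.6004, -0.1564, 0.0014]
tool_rot: [-0.003, 0.459, 0.889, -0.0]
contact_force: [-0.6, -0.3, -0.3]
gripper_width: 1.0
grasp_force: 0.0
time: 5.15
tool_pos: [0.605, -0.158, 0.0078]
tool_rot: [0.003, 0.458, 0.889, 0.0]
contact_force: [0.2, 0.5, 7.4]
gripper_width: 0.609
grasp_force: 66.6
time: 5.65
tool_pos: [0.6036, -0.1574, 0.1426]
tool_rot: [0.002, 0.458, 0.889, 0.0]
contact_force: [-0.8, 1.2, -3.4]
gripper_width: 0.612
grasp_force: 65.7
d [0.1386 0.146  0.0031] r [0.0022 0.0017 0.4266] mm 161.0 deg 36.7
d [0.1388 0.1459 0.0531] r [0.0022 0.0017 0.4266] mm 167.0 deg 36.7
```

```bash
python3 -m inch '[{"dx":0.1386,"dy":0.146,"dz":0.003,"rx":0.0022,"ry":0.0017,"rz":0.4266},{"dx":0.1386,"dy":0.146,"dz":0.003,"rx":0.0022,"ry":0.0017,"rz":0.4266},{"dx":0.1386,"dy":0.146,"dz":0.003,"rx":0.0022,"ry":0.0017,"rz":0.4266},{"dx":0.1386,"dy":0.146,"dz":0.003,"rx":0.0022,"ry":0.0017,"rz":0.4266},{"dx":0.1386,"dy":0.146,"dz":0.02,"rx":0.0022,"ry":0.0017,"rz":0.4266}]' -1
python3 -m inch '[{"dx":0,"dy":0,"dz":0,"rx":0,"ry":0,"rz":0},{"dx":0,"dy":0,"dz":0,"rx":0,"ry":0,"rz":0}]' -1
python3 - <<'E'
from h import *
import pickle
inf=info('wrist'); im=save('wrist','w2')
pickle.dump((inf,im),open('w2.pkl','wb'))
d=[.616,.107]; c,s=np.cos(-.0215),np.sin(-.0215)
for v in [(.003,-.138),(.041,-.138)]: print(proj('',(d[0]+c*v[0]-s*v[1],d[1]+s*v[0]+c*v[1],.068),inf))
goto([.6345,.0007,.049],-.0215)
E
```

```text
time: 6.15
tool_pos: [0.633, 0.0043, 0.1224]
tool_rot: [-0.003, 0.715, 0.699, -0.001]
contact_force: [-0.2, -0.9, -1.9]
gripper_width: 0.615
grasp_force: 65.7
time: 6.35
tool_pos: [0.6315, 0.0011, 0.1212]
tool_rot: [-0.004, 0.714, 0.7, -0.003]
contact_force: [0.9, -0.3, -1.9]
gripper_width: 0.612
grasp_force: 65.5
[301.48250954 317.4025103 ]
[363.29416936 317.69721185]
d [-0.0001  0.0034  0.0918] r [-0.0049 -0.0011  0.0003] mm 74.0 deg 0.4
```

View pics/w2.png

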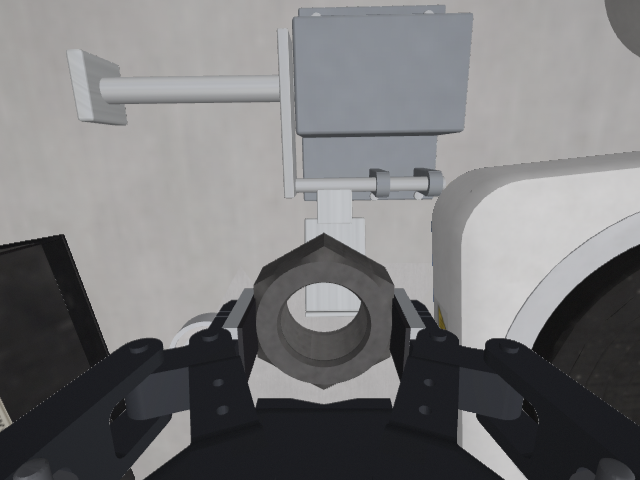

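```bash
python3 -m inch '[{"dx":0,"dy":0.004,"dz":0.03,"rx":-0.005,"ry":-0.001,"rz":0},{"dx":0,"dy":0.005,"dz":0.05,"rx":-0.005,"ry":-0.001,"rz":0},{"dx":0,"dy":0.005,"dz":0.065,"rx":-0.005,"ry":-0.001,"rz":0},{"dx":0,"dy":0.005,"dz":0.075,"rx":-0.005,"ry":-0.001,"rz":0},{"dx":0,"dy":0.005,"dz":0.082,"rx":-0.005,"ry":-0.001,"rz":0}]' -1
python3 -m inch '[{"dx":0,"dy":0,"dz":0.004,"rx":0,"ry":0,"rz":0},{"dx":0,"dy":0,"dz":0.007,"rx":0,"ry":0,"rz":0},{"dx":0,"dy":0,"dz":0.007,"rx":0,"ry":0,"rz":0}]' -1
python3 - <<'E'
from h import *
goto([.636,.0007,.049],-.0215)
E
```

```text
time: 6.9
tool_pos: [0.637, 0.0008, 0.0581]
tool_rot: [0.001, 0.715, 0.699, 0.001]
contact_force: [-0.4, -0.8, -2.4]
gripper_width: 0.614
grasp_force: 65.7
time: 7.2
tool_pos: [0.6376, 0.001, 0.0536]
tool_rot: [0.002, 0.715, 0.699, 0.001]
contact_force: [-0.5, -0.1, -3.1]
gripper_width: 0.613
grasp_force: 65.7
d [-0.0005 -0.002   0.0057] r [0.0029 0.0001 0.    ] mm 5.0 deg 0.2
```

```bash
python3 -m inch '[{"dx":0,"dy":-0.001,"dz":0.003,"rx":0.002,"ry":0,"rz":0},{"dx":0,"dy":-0.001,"dz":0.006,"rx":0.002,"ry":0,"rz":0},{"dx":0,"dy":-0.001,"dz":0.006,"rx":0.002,"ry":0,"rz":0}]' -1
python3 -m inch '[{"dx":0,"dy":0,"dz":0.001,"rx":0,"ry":0,"rz":0},{"dx":0,"dy":0,"dz":0.002,"rx":0,"ry":0,"rz":0},{"dx":0,"dy":0,"dz":0.002,"rx":0,"ry":0,"rz":0}]' -1
```

```text
time: 7.5
tool_pos: [0.6372, 0.0009, 0.05]
tool_rot: [0.001, 0.715, 0.699, 0.001]
contact_force: [-1.4, -0.9, 3.3]
gripper_width: 0.617
grasp_force: 66.3
time: 7.8
tool_pos: [0.6373, 0.0008, 0.0496]
tool_rot: [0.001, 0.715, 0.7, 0.0]
contact_force: [-5.6, -1.5, 11.0]
gripper_width: 0.619
grasp_force: 67.3
```

```bash
python3 -m inch '[{"dx":0,"dy":0,"dz":-0.001,"rx":0,"ry":0,"rz":0},{"dx":0,"dy":0,"dz":-0.001,"rx":0,"ry":0,"rz":0},{"dx":0,"dy":0,"dz":-0.001,"rx":0,"ry":0,"rz":0},{"dx":0,"dy":0,"dz":-0.001,"rx":0,"ry":0,"rz":0}]' 0.55
python3 -m inch '[{"dx":0,"dy":0,"dz":-0.01,"rx":0,"ry":0,"rz":0},{"dx":0,"dy":0,"dz":-0.04,"rx":0,"ry":0,"rz":0},{"dx":0,"dy":0,"dz":-0.1,"rx":0,"ry":0,"rz":0},{"dx":0,"dy":0,"dz":-0.15,"rx":0,"ry":0,"rz":0},{"dx":0,"dy":0,"dz":-0.18,"rx":0,"ry":0,"rz":0}]' 0.55
python3 -m inch '[{"dx":0,"dy":0.0,"dz":-0.1,"rx":0,"ry":0,"rz":0},{"dx":0,"dy":-0.06,"dz":-0.1,"rx":0,"ry":0,"rz":0},{"dx":0,"dy":-0.1,"dz":-0.1,"rx":0,"ry":0,"rz":0},{"dx":0,"dy":-0.1,"dz":-0.1,"rx":0,"ry":0,"rz":0}]' 0.55
python3 - <<'E'
from h import *
import pickle
inf=info('wrist'); im=save('wrist','w3')
pickle.dump((inf,im),open('w3.pkl','wb'))
d=[.616,.107]; c,s=np.cos(-.0215),np.sin(-.0215)
for v in [(.022,-.11,.07),(.003,-.139,.042),(.041,-.139,.042)]: print(proj('',(d[0]+c*v[0]-s*v[1],d[1]+s*v[0]+c*v[1],v[2]),inf).round())
print(tool()[0])
E
```

```text
time: 8.2
tool_pos: [0.6363, 0.0011, 0.0473]
tool_rot: [0.0, 0.715, 0.699, 0.0]
contact_force: [0.1, 0.2, 0.1]
gripper_width: 0.778
grasp_force: 0.0
time: 8.7
tool_pos: [0.6381, 0.001, 0.1969]
tool_rot: [0.003, 0.715, 0.699, 0.002]
contact_force: [0.4, -0.6, 1.2]
gripper_width: 0.773
grasp_force: 0.0
time: 9.1
tool_pos: [0.554, 0.0032, 0.2738]
tool_rot: [0.001, 0.715, 0.7, 0.001]
contact_force: [0.9, -0.4, -0.3]
gripper_width: 0.775
grasp_force: 0.0
[405. 223.]
[380. 244.]
[415. 244.]
[0.5553297  0.00299563 0.27303863]
```

View pics/w3.png

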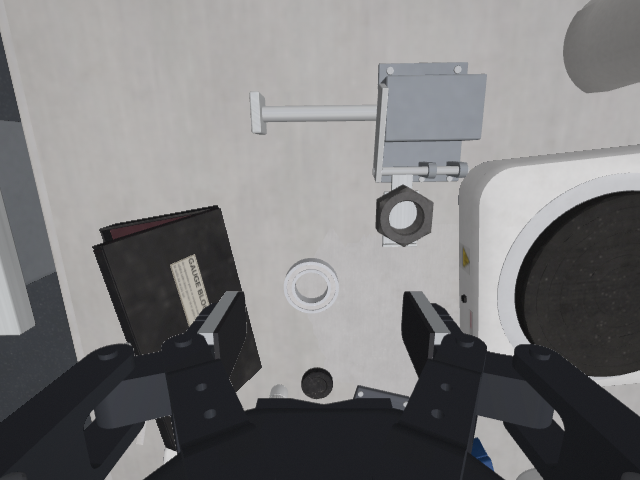

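```bash
python3 - <<'E'
from h import *
import pickle
inf,im=pickle.load(open('w3.pkl','rb'))
g=cv2.cvtColor(im,cv2.COLOR_RGB2GRAY).astype(float)
pts=[]
for u in range(285,370,12):
    col=cv2.GaussianBlur(g,(3,3),0)[95:132,u]; d=np.diff(col); i=np.sort(np.argsort(-abs(d))[:4]); pts.append((u,95+(i[0]+i[-1])/2+.5,i.tolist()))
print(pts)
for u,v,_ in pts: print(ray('',u,v,.02,inf)[:2].round(4),end=' ')
print('foot',ray('',258,113,.04,inf))
print('case',ray('',220,207,.03,inf))
goto([.538,.107,.2],-np.pi/2-.016); print(np.round(state()['joint_pos'],2))
E
```

```text
[(285, np.float64(120.5), [23, 24, 26, 27]), (297, np.float64(120.0), [22, 23, 26, 27]), (309, np.float64(119.5), [22, 23, 25, 26]), (321, np.float64(119.0), [21, 23, 25, 26]), (333, np.float64(119.0), [21, 23, 25, 26]), (345, np.float64(119.0), [21, 23, 25, 26]), (357, np.float64(119.5), [22, 23, 25, 26]), (369, np.float64(119.5), [22, 23, 25, 26])]
[0.5149 0.1012] [0.5278 0.1014] [0.5406 0.1016] [0.5535 0.1018] [0.5663 0.1015] [0.5791 0.1013] [0.592  0.1005] [0.6048 0.1002] foot [0.49000845 0.10737235 0.04      ]
case [0.43913509 0.01124707 0.03      ]
d [ 0.1295 -0.0247  0.0912] r [ 0.0019 -0.0015  1.0435] mm 128.0 deg 89.7
[-0.13 -0.14  1.73 -0.    1.55 -0.11]
```

```bash
python3 -m inch '[{"dx":0.1295,"dy":-0.0247,"dz":0.09,"rx":0.002,"ry":-0.0015,"rz":0.5},{"dx":0.1295,"dy":-0.0247,"dz":0.09,"rx":0.002,"ry":-0.0015,"rz":0.5},{"dx":0.1295,"dy":-0.0247,"dz":0.09,"rx":0.002,"ry":-0.0015,"rz":0.5},{"dx":0.1295,"dy":-0.0247,"dz":0.09,"rx":0.002,"ry":-0.0015,"rz":0.5},{"dx":0.1295,"dy":-0.0247,"dz":0.09,"rx":0.002,"ry":-0.0015,"rz":0.5}]' 1
python3 -m inch '[{"dx":0,"dy":0,"dz":0,"rx":0,"ry":0,"rz":0.5435},{"dx":0,"dy":0,"dz":0,"rx":0,"ry":0,"rz":0.5435},{"dx":0,"dy":0,"dz":0,"rx":0,"ry":0,"rz":0.5435},{"dx":0,"dy":0,"dz":0,"rx":0,"ry":0,"rz":0.5435},{"dx":0,"dy":0,"dz":0,"rx":0,"ry":0,"rz":0.5435}]' 1
python3 -m inch '[{"dx":0,"dy":0,"dz":0.05,"rx":0,"ry":0,"rz":0},{"dx":0,"dy":0,"dz":0.08,"rx":0,"ry":0,"rz":0},{"dx":0,"dy":0,"dz":0.08,"rx":0,"ry":0,"rz":0}]' 1
python3 - <<'E'
from h import *
goto([.538,.107,.006],-np.pi/2-.016)
import pickle
inf=info('wrist'); im=save('wrist','w4'); pickle.dump((inf,im),open('w4.pkl','wb'))
E
```

```text
time: 9.65
tool_pos: [0.5387, 0.1078, 0.198]
tool_rot: [-0.0, 0.921, 0.389, -0.003]
contact_force: [0.7, -0.1, -0.2]
gripper_width: 1.001
grasp_force: 0.0
time: 10.15
tool_pos: [0.5395, 0.1069, 0.1992]
tool_rot: [0.0, 1.0, 0.024, -0.002]
contact_force: [0.1, -0.6, -0.1]
gripper_width: 1.002
grasp_force: 0.0
time: 10.45
tool_pos: [0.5361, 0.1066, 0.1307]
tool_rot: [0.001, 1.0, 0.027, -0.006]
contact_force: [-0.9, -0.1, 0.2]
gripper_width: 0.997
grasp_force: 0.0
d [ 0.0043 -0.0005  0.1558] r [0.0009 0.0079 0.0469] mm 125.0 deg 4.1
```

View pics/w4.png

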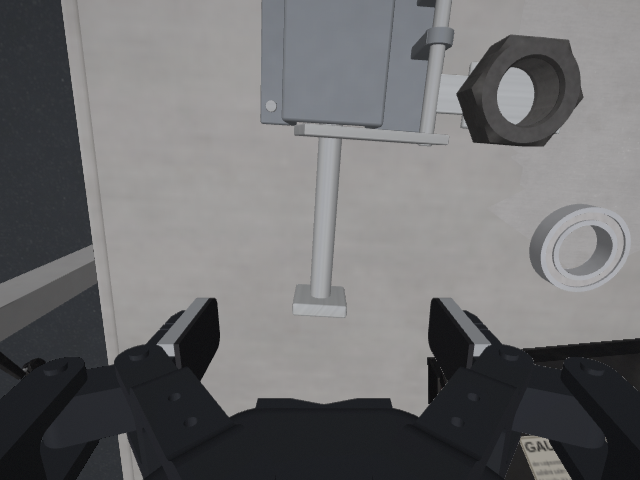

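```bash
python3 - <<'E'
from h import *
import pickle
inf,im=pickle.load(open('w4.pkl','rb'))
print('tcp',proj('',tool()[0],inf),'foot pred',proj('',(.484,.11,.04),inf))
for u,v,z in [(320,289,.04),(322,270,.02),(329,150,.02),(332,80,.055)]: print(ray('',u,v,z,inf).round(4))
print('nut',ray('',524,92,.07,inf).round(4))
E
```

```text
tcp [326.06048976 302.08757401] foot pred [316.55018878 314.00816684]
[0.5039 0.1085 0.04  ]
[0.5111 0.1075 0.02  ]
[0.6001 0.1073 0.02  ]
[0.6391 0.1083 0.055 ]
nut [0.6363 0.0054 0.07  ]
```

```bash
python3 -m inch '[{"dx":0.002,"dy":-0.0005,"dz":0.04,"rx":0.001,"ry":0.005,"rz":0.047},{"dx":0.0035,"dy":-0.0005,"dz":0.09,"rx":0.001,"ry":0.005,"rz":0.047},{"dx":0.0035,"dy":-0.0005,"dz":0.13,"rx":0.001,"ry":0.005,"rz":0.047},{"dx":0.0035,"dy":-0.0005,"dz":0.155,"rx":0.001,"ry":0.005,"rz":0.047},{"dx":0.0035,"dy":-0.0005,"dz":0.155,"rx":0.001,"ry":0.005,"rz":0.047}]' 1
python3 -m inch '[{"dx":0,"dy":0,"dz":0,"rx":0,"ry":0,"rz":0},{"dx":0,"dy":0,"dz":0,"rx":0,"ry":0,"rz":0},{"dx":0,"dy":0,"dz":0,"rx":0,"ry":0,"rz":0}]' 1
python3 - <<'E'
from h import *
goto([.538,.107,.006],-np.pi/2-.016)
E
```

```text
time: 11.0
tool_pos: [0.5401, 0.1071, 0.0099]
tool_rot: [-0.0, 1.0, -0.008, 0.0]
contact_force: [-1.0, 0.0, -0.0]
gripper_width: 1.001
grasp_force: 0.0
time: 11.3
tool_pos: [0.543, 0.1073, 0.014]
tool_rot: [-0.0, 1.0, -0.008, 0.004]
contact_force: [0.0, -0.7, -0.2]
gripper_width: 1.001
grasp_force: 0.0
d [-0.0064  0.0005  0.0099] r [-0.0007 -0.0058  0.    ] mm 9.0 deg 0.5
```

```bash
python3 -m inch '[{"dx":-0.005,"dy":0,"dz":0.008,"rx":0,"ry":-0.006,"rz":0},{"dx":-0.005,"dy":0,"dz":0.008,"rx":0,"ry":-0.006,"rz":0},{"dx":-0.005,"dy":0,"dz":0.008,"rx":0,"ry":-0.006,"rz":0}]' 1
python3 -m inch '[{"dx":0,"dy":0,"dz":0,"rx":0,"ry":0,"rz":0},{"dx":0,"dy":0,"dz":0,"rx":0,"ry":0,"rz":0},{"dx":0,"dy":0,"dz":0,"rx":0,"ry":0,"rz":0},{"dx":0,"dy":0,"dz":0,"rx":0,"ry":0,"rz":0},{"dx":0,"dy":0,"dz":0,"rx":0,"ry":0,"rz":0}]' -1
python3 -m inch '[{"dx":0,"dy":0,"dz":0,"rx":0,"ry":0,"rz":0},{"dx":0,"dy":0,"dz":0,"rx":0,"ry":0,"rz":0}]' -1
python3 - <<'E'
from h import *
goto([.424,.1089,.006],-np.pi/2-.016)
E
```

```text
time: 11.6
tool_pos: [0.5368, 0.1072, 0.0049]
tool_rot: [-0.0, 1.0, -0.008, -0.003]
contact_force: [1.0, -0.7, 0.2]
gripper_width: 0.996
grasp_force: 0.0
time: 12.1
tool_pos: [0.5373, 0.1072, 0.0054]
tool_rot: [-0.0, 1.0, -0.008, -0.002]
contact_force: [0.6, 0.7, -1.1]
gripper_width: 0.168
grasp_force: 58.5
time: 12.3
tool_pos: [0.5373, 0.1072, 0.0054]
tool_rot: [-0.0, 1.0, -0.008, -0.002]
contact_force: [-1.3, -1.1, 1.7]
gripper_width: 0.162
grasp_force: 58.4
d [-1.416e-01  2.000e-04 -1.000e-04] r [-0.0004  0.0029  0.    ] mm 113.0 deg 0.3
```

```bash
python3 -m inch '[{"dx":-0.01,"dy":0,"dz":0,"rx":0,"ry":0,"rz":0},{"dx":-0.025,"dy":0,"dz":0,"rx":0,"ry":0,"rz":0},{"dx":-0.042,"dy":0,"dz":0,"rx":0,"ry":0,"rz":0},{"dx":-0.06,"dy":0,"dz":0,"rx":0,"ry":0,"rz":0},{"dx":-0.07,"dy":0,"dz":0,"rx":0,"ry":0,"rz":0}]' -1
python3 -m inch '[{"dx":-0.015,"dy":0,"dz":0,"rx":0,"ry":0,"rz":0},{"dx":-0.033,"dy":0,"dz":0,"rx":0,"ry":0,"rz":0},{"dx":-0.05,"dy":0,"dz":0,"rx":0,"ry":0,"rz":0},{"dx":-0.065,"dy":0,"dz":0,"rx":0,"ry":0,"rz":0},{"dx":-0.071,"dy":0,"dz":0,"rx":0,"ry":0,"rz":0}]' -1
python3 -m inch '[{"dx":0,"dy":0,"dz":0,"rx":0,"ry":0,"rz":0},{"dx":0,"dy":0,"dz":0,"rx":0,"ry":0,"rz":0},{"dx":0,"dy":0,"dz":0,"rx":0,"ry":0,"rz":0}]' -1
```

```text
time: 12.8
tool_pos: [0.4799, 0.1082, 0.0054]
tool_rot: [-0.0, 1.0, -0.008, -0.002]
contact_force: [3.2, -0.1, 0.3]
gripper_width: 0.163
grasp_force: 58.8
time: 13.3
tool_pos: [0.423, 0.1091, 0.0054]
tool_rot: [-0.0, 1.0, -0.008, -0.002]
contact_force: [2.1, -1.2, -2.5]
gripper_width: 0.164
grasp_force: 58.8
time: 13.6
tool_pos: [0.4236, 0.1091, 0.0054]
tool_rot: [-0.0, 1.0, -0.008, -0.003]
contact_force: [-4.9, -0.3, 3.9]
gripper_width: 0.164
grasp_force: 59.1
```

```bash
python3 -m inch '[{"dx":0,"dy":0,"dz":0,"rx":0,"ry":0,"rz":0},{"dx":0,"dy":0,"dz":0,"rx":0,"ry":0,"rz":0},{"dx":0,"dy":0,"dz":0,"rx":0,"ry":0,"rz":0},{"dx":0,"dy":0,"dz":0,"rx":0,"ry":0,"rz":0},{"dx":0,"dy":0,"dz":0,"rx":0,"ry":0,"rz":0}]' 1
python3 -m inch '[{"dx":0,"dy":0,"dz":-0.05,"rx":0,"ry":0,"rz":0},{"dx":0,"dy":0,"dz":-0.1,"rx":0,"ry":0,"rz":0},{"dx":0.05,"dy":0,"dz":-0.15,"rx":0,"ry":0,"rz":0},{"dx":0.1,"dy":0,"dz":-0.18,"rx":0,"ry":0,"rz":0},{"dx":0.1,"dy":0,"dz":-0.18,"rx":0,"ry":0,"rz":0}]' 1
python3 -m inch '[{"dx":0,"dy":0,"dz":0,"rx":0,"ry":0,"rz":0},{"dx":0,"dy":0,"dz":0,"rx":0,"ry":0,"rz":0},{"dx":0,"dy":0,"dz":0,"rx":0,"ry":0,"rz":0}]' 1
python3 - <<'E'
from h import *
goto([.514,.1075,.05],-np.pi/2-.016)
import pickle
inf=info('wrist'); im=save('wrist','w5'); pickle.dump((inf,im),open('w5.pkl','wb'))
for X in [(.558,.1068,.02),(.558,.1068,.04),(.588,.1064,.04),(.378,.11,.04)]: print(proj('',X,inf).round(1))
E
```

```text
time: 14.1
tool_pos: [0.4246, 0.1091, 0.0057]
tool_rot: [-0.0, 1.0, -0.008, -0.002]
contact_force: [-0.2, 0.7, -0.1]
gripper_width: 0.989
grasp_force: 0.0
time: 14.6
tool_pos: [0.5114, 0.1075, 0.1552]
tool_rot: [-0.001, 1.0, -0.008, 0.004]
contact_force: [0.4, 0.1, -0.7]
gripper_width: 1.002
grasp_force: 0.0
time: 14.9
tool_pos: [0.503, 0.1077, 0.1473]
tool_rot: [-0.0, 1.0, -0.008, -0.004]
contact_force: [-0.6, 0.9, -0.3]
gripper_width: 0.999
grasp_force: 0.0
d [0.0147 0.     0.1215] r [-0.0003  0.0053  0.0001] mm 98.0 deg 0.5
[325.1 162.6]
[325.1 163.9]
[325.  118.1]
[324.7 385. ]
```

View pics/w5.png

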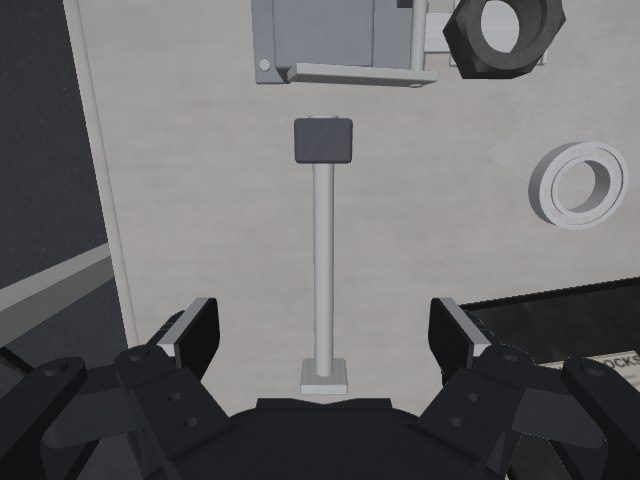

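```bash
python3 -m inch '[{"dx":0.0145,"dy":0,"dz":0.05,"rx":0,"ry":0.004,"rz":0},{"dx":0.0145,"dy":0,"dz":0.1,"rx":0,"ry":0.004,"rz":0},{"dx":0.0145,"dy":0,"dz":0.14,"rx":0,"ry":0.004,"rz":0},{"dx":0.0145,"dy":0,"dz":0.165,"rx":0,"ry":0.004,"rz":0},{"dx":0.0145,"dy":0,"dz":0.174,"rx":0,"ry":0.004,"rz":0}]' 1
python3 -m inch '[{"dx":0,"dy":0,"dz":0,"rx":0,"ry":0,"rz":0},{"dx":0,"dy":0,"dz":0,"rx":0,"ry":0,"rz":0},{"dx":0,"dy":0,"dz":0,"rx":0,"ry":0,"rz":0}]' 1
python3 - <<'E'
from h import *
goto([.514,.1075,.006],-np.pi/2-.016)
E
```

```text
time: 15.45
tool_pos: [0.5125, 0.1075, 0.0065]
tool_rot: [-0.0, 1.0, -0.008, -0.003]
contact_force: [-0.1, -0.6, -0.1]
gripper_width: 0.999
grasp_force: 0.0
time: 15.75
tool_pos: [0.5173, 0.1077, 0.0118]
tool_rot: [-0.0, 1.0, -0.008, 0.002]
contact_force: [1.0, 0.3, 0.4]
gripper_width: 0.996
grasp_force: 0.0
d [-0.0041  0.0003  0.0072] r [-0.0006 -0.0031  0.    ] mm 7.0 deg 0.3
```

```bash
python3 -m inch '[{"dx":-0.003,"dy":0,"dz":0.005,"rx":0,"ry":-0.002,"rz":0},{"dx":-0.003,"dy":0,"dz":0.005,"rx":0,"ry":-0.002,"rz":0},{"dx":-0.003,"dy":0,"dz":0.005,"rx":0,"ry":-0.002,"rz":0}]' 1
python3 -m inch '[{"dx":0,"dy":0,"dz":0,"rx":0,"ry":0,"rz":0},{"dx":0,"dy":0,"dz":0,"rx":0,"ry":0,"rz":0},{"dx":0,"dy":0,"dz":0,"rx":0,"ry":0,"rz":0},{"dx":0,"dy":0,"dz":0,"rx":0,"ry":0,"rz":0},{"dx":0,"dy":0,"dz":0,"rx":0,"ry":0,"rz":0}]' -1
python3 -m inch '[{"dx":0,"dy":0,"dz":0,"rx":0,"ry":0,"rz":0},{"dx":0,"dy":0,"dz":-0.003,"rx":0,"ry":0,"rz":0},{"dx":0,"dy":0,"dz":-0.01,"rx":0,"ry":0,"rz":0},{"dx":0,"dy":0,"dz":-0.02,"rx":0,"ry":0,"rz":0},{"dx":0,"dy":0,"dz":-0.02,"rx":0,"ry":0,"rz":0}]' -1
python3 - <<'E'
from h import *
print(state()['ft_torque'])
goto([.514,.1075,.17],-np.pi/2-.016)
E
```

```text
time: 16.05
tool_pos: [0.5136, 0.1076, 0.0062]
tool_rot: [-0.0, 1.0, -0.008, -0.001]
contact_force: [-0.1, 0.2, 0.0]
gripper_width: 0.997
grasp_force: 0.0
time: 16.55
tool_pos: [0.5137, 0.1078, 0.0062]
tool_rot: [-0.001, 1.0, -0.008, -0.001]
contact_force: [1.7, -0.6, -2.8]
gripper_width: 0.163
grasp_force: 58.3
time: 17.05
tool_pos: [0.5144, 0.1076, 0.0232]
tool_rot: [-0.0, 1.0, -0.008, 0.0]
contact_force: [0.3, -0.2, -4.5]
gripper_width: 0.163
grasp_force: 58.5
[-0.02811317 -0.01536748 -0.01742046]
d [-0.0004  0.     -0.1835] r [-0.0005 -0.0004 -0.    ] mm 147.0 deg 0.1
```

```bash
python3 -m inch '[{"dx":0,"dy":0,"dz":-0.03,"rx":0,"ry":0,"rz":0},{"dx":0,"dy":0,"dz":-0.07,"rx":0,"ry":0,"rz":0},{"dx":0,"dy":0,"dz":-0.12,"rx":0,"ry":0,"rz":0},{"dx":0,"dy":0,"dz":-0.17,"rx":0,"ry":0,"rz":0},{"dx":0,"dy":0,"dz":-0.21,"rx":0,"ry":0,"rz":0}]' -1
python3 -m inch '[{"dx":0,"dy":0.02,"dz":-0.02,"rx":0,"ry":0,"rz":0},{"dx":0.01,"dy":0.06,"dz":-0.03,"rx":0,"ry":0,"rz":0.02},{"dx":0.02,"dy":0.11,"dz":-0.03,"rx":0,"ry":0,"rz":0.06},{"dx":0.03,"dy":0.16,"dz":-0.03,"rx":0,"ry":0,"rz":0.1},{"dx":0.04,"dy":0.21,"dz":-0.03,"rx":0,"ry":0,"rz":0.14}]' -1
python3 -m inch '[{"dx":0.015,"dy":0.05,"dz":0,"rx":0,"ry":0,"rz":0.04},{"dx":0.015,"dy":0.09,"dz":0,"rx":0,"ry":0,"rz":0.04},{"dx":0.015,"dy":0.12,"dz":0,"rx":0,"ry":0,"rz":0.04},{"dx":0.015,"dy":0.13,"dz":0,"rx":0,"ry":0,"rz":0.04},{"dx":0.015,"dy":0.13,"dz":0,"rx":0,"ry":0,"rz":0.04}]' -1
python3 - <<'E'
from h import *
goto([.6225,-.2838,.2],-np.pi/2-.279); print(tool()[0])
import pickle
inf=info('wrist'); im=save('wrist','w6'); pickle.dump((inf,im),open('w6.pkl','wb'))
E
```

```text
time: 17.55
tool_pos: [0.5142, 0.1075, 0.1926]
tool_rot: [-0.0, 1.0, -0.008, 0.0]
contact_force: [-0.1, 0.2, -4.8]
gripper_width: 0.161
grasp_force: 59.1
time: 18.05
tool_pos: [0.543, -0.0624, 0.2138]
tool_rot: [-0.0, 0.994, -0.114, -0.001]
contact_force: [0.9, 0.5, -5.9]
gripper_width: 0.163
grasp_force: 59.4
time: 18.55
tool_pos: [0.5311, -0.1657, 0.2135]
tool_rot: [-0.0, 0.99, -0.143, -0.001]
contact_force: [-0.2, 0.3, -6.3]
gripper_width: 0.159
grasp_force: 59.3
d [0.1514 0.1091 0.0164] r [-0.0004  0.0015 -0.0059] mm 150.0 deg 0.5
[ 0.53113058 -0.16574555  0.21347051]
```

View pics/w6.png

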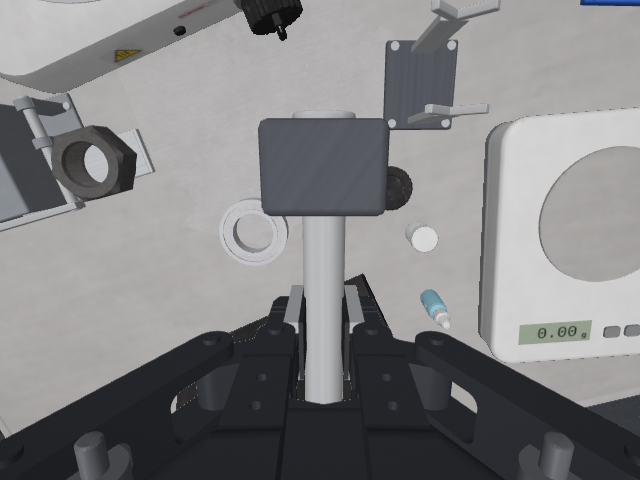

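```bash
cat > m2.py <<'E'
from h import *
import pickle
from scipy.optimize import least_squares
inf,im=pickle.load(open('w6.pkl','rb')); tp=np.array([.53113,-.16575,.21347])
def fit(M,px,x0):
    def f(q):
        c,s=np.cos(q[2]),np.sin(q[2])
        return np.concatenate([proj('',(q[0]+c*a-s*b,q[1]+s*a+c*b,z),inf)-u for (a,b,z),u in zip(M,px)])
    r=least_squares(f,x0); return r.x.round(4),r.fun.round(1)
# refine clicked corners on the base mask
B=[(.038,.032,.008),(.038,-.032,.008),(-.038,-.032,.008),(-.038,.032,.008)]
print('base',*fit(B,[(387,41),(457,40),(451,129),(385,129)],[.62,-.284,-.28]))
o=[b for b in nets.outline_of('wrist','stand')]
for b in o: print(b['confidence'],np.round(b['bbox']))
# plate top centre, near rest
for q in [(.6225,-.2838,-.279)]:
    c,s=np.cos(q[2]),np.sin(q[2])
    for v in [(-.033,.0175),(-.033,-.0175),(.027,.0175),(.027,-.0175)]: print('tip',v,proj('',(q[0]+c*v[0]-s*v[1],q[1]+s*v[0]+c*v[1],.111),inf).round(1))
c,s=np.cos(-.279),np.sin(-.279)
for u,v in [(324,215),(324,119)]:
    X=ray('',u,v,tp[2]+.0338,inf)[:2]-tp[:2]; print('head edge along',X@[c,s],'across',X@[-s,c])
g=cv2.cvtColor(im,cv2.COLOR_RGB2GRAY); cv2.imwrite('pics/st.png',cv2.resize(im[0:145,370:510,::-1],None,fx=4,fy=4,interpolation=2))
E
python3 m2.py
```

```text
base [ 0.622  -0.2838 -0.2729] [-0.7 -0.5  1.4 -0.8  0.5  0.2 -1.2  1.3]
0.74 [441.  64. 120. 127.]
0.74 [611.   3.  58.   6.]
tip (-0.033, 0.0175) [431.3 113.2]
tip (-0.033, -0.0175) [484.5 112.7]
tip (0.027, 0.0175) [438.3   9.2]
tip (0.027, -0.0175) [495.5   8.5]
head edge along 0.04541398817077544 across 0.0002512392685421472
head edge along 0.07406536267269835 across -2.1440442641865176e-05
```

View pics/st.png

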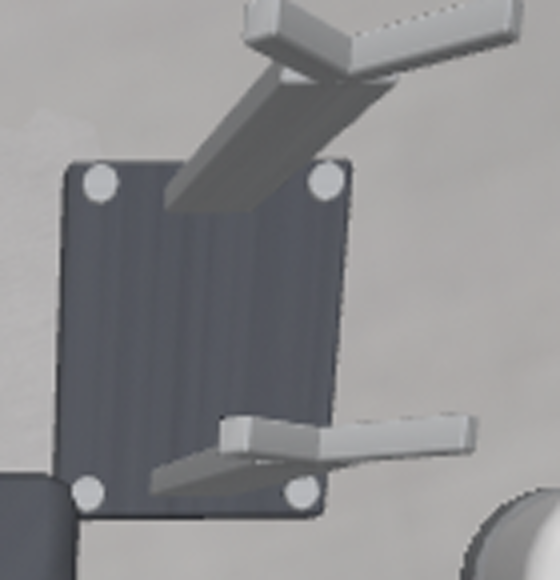

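```bash
python3 -m inch '[{"dx":0.03,"dy":0.02,"dz":0.003,"rx":0,"ry":0.001,"rz":-0.006},{"dx":0.08,"dy":0.055,"dz":0.007,"rx":0,"ry":0.001,"rz":-0.008},{"dx":0.12,"dy":0.09,"dz":0.012,"rx":0,"ry":0.001,"rz":-0.008},{"dx":0.1505,"dy":0.1088,"dz":0.0164,"rx":0,"ry":0.001,"rz":-0.008},{"dx":0.1505,"dy":0.1088,"dz":0.0164,"rx":0,"ry":0.001,"rz":-0.008}]' -1
python3 -m inch '[{"dx":0,"dy":0,"dz":0,"rx":0,"ry":0,"rz":0},{"dx":0,"dy":0,"dz":0,"rx":0,"ry":0,"rz":0},{"dx":0,"dy":0,"dz":0,"rx":0,"ry":0,"rz":0},{"dx":0,"dy":0,"dz":0,"rx":0,"ry":0,"rz":0}]' -1
python3 - <<'E'
from h import *
goto([.6218,-.2836,.11],-np.pi/2-.276); print(tool()[0])
E
```

```text
time: 19.15
tool_pos: [0.6241, -0.2836, 0.1988]
tool_rot: [-0.0, 0.991, -0.137, -0.0]
contact_force: [0.4, 0.6, -5.0]
gripper_width: 0.164
grasp_force: 59.4
time: 19.55
tool_pos: [0.6224, -0.2816, 0.2011]
tool_rot: [-0.0, 0.991, -0.136, 0.0]
contact_force: [0.3, 0.3, -5.6]
gripper_width: 0.159
grasp_force: 59.4
d [-1.000e-04  2.600e-03  1.138e-01] r [-0.0002 -0.0003  0.002 ] mm 91.0 deg 0.2
[ 0.62241121 -0.28160663  0.20105287]
```

```bash
python3 -m inch '[{"dx":0,"dy":0.0026,"dz":0.02,"rx":0,"ry":0,"rz":0.002},{"dx":0,"dy":0.0026,"dz":0.05,"rx":0,"ry":0,"rz":0.002},{"dx":0,"dy":0.0026,"dz":0.08,"rx":0,"ry":0,"rz":0.002},{"dx":0,"dy":0.0026,"dz":0.1,"rx":0,"ry":0,"rz":0.002},{"dx":0,"dy":0.0026,"dz":0.114,"rx":0,"ry":0,"rz":0.002}]' -1
python3 -m inch '[{"dx":0,"dy":0,"dz":0,"rx":0,"ry":0,"rz":0},{"dx":0,"dy":0,"dz":0,"rx":0,"ry":0,"rz":0},{"dx":0,"dy":0,"dz":0,"rx":0,"ry":0,"rz":0},{"dx":0,"dy":0,"dz":0,"rx":0,"ry":0,"rz":0}]' -1
python3 - <<'E'
from h import *
goto([.6218,-.2836,.095],-np.pi/2-.276)
E
```

```text
time: 20.05
tool_pos: [0.6208, -0.2839, 0.1065]
tool_rot: [-0.001, 0.99, -0.138, -0.002]
contact_force: [-0.1, -1.0, -5.6]
gripper_width: 0.161
grasp_force: 59.5
time: 20.45
tool_pos: [0.6229, -0.2851, 0.1111]
tool_rot: [0.0, 0.99, -0.138, 0.001]
contact_force: [-0.5, 0.1, -5.3]
gripper_width: 0.166
grasp_force: 59.5
d [-0.0019 -0.0014  0.0202] r [ 0.0003 -0.0019 -0.0007] mm 16.0 deg 0.2
```

```bash
python3 -m inch '[{"dx":-0.0008,"dy":-0.0014,"dz":0.005,"rx":0,"ry":-0.001,"rz":0},{"dx":-0.001,"dy":-0.0014,"dz":0.01,"rx":0,"ry":-0.001,"rz":0},{"dx":-0.001,"dy":-0.0014,"dz":0.015,"rx":0,"ry":-0.001,"rz":0},{"dx":-0.001,"dy":-0.0014,"dz":0.02,"rx":0,"ry":-0.001,"rz":0},{"dx":-0.001,"dy":-0.0014,"dz":0.02,"rx":0,"ry":-0.001,"rz":0}]' -1
python3 -m inch '[{"dx":0,"dy":0,"dz":0.001,"rx":0,"ry":0,"rz":0},{"dx":0,"dy":0,"dz":0.002,"rx":0,"ry":0,"rz":0},{"dx":0,"dy":0,"dz":0.0025,"rx":0,"ry":0,"rz":0},{"dx":0,"dy":0,"dz":0.0025,"rx":0,"ry":0,"rz":0}]' -1
python3 -m inch '[{"dx":0,"dy":0,"dz":0.0005,"rx":0,"ry":0,"rz":0},{"dx":0,"dy":0,"dz":0.0012,"rx":0,"ry":0,"rz":0},{"dx":0,"dy":0,"dz":0.0012,"rx":0,"ry":0,"rz":0}]' -1
```

```text
time: 20.95
tool_pos: [0.6211, -0.2832, 0.0924]
tool_rot: [-0.0, 0.99, -0.138, -0.001]
contact_force: [-0.1, 0.1, -5.6]
gripper_width: 0.163
grasp_force: 59.7
time: 21.35
tool_pos: [0.6217, -0.2836, 0.0919]
tool_rot: [0.0, 0.99, -0.138, -0.0]
contact_force: [-0.9, -0.5, -3.6]
gripper_width: 0.163
grasp_force: 59.8
time: 21.65
tool_pos: [0.6219, -0.284, 0.0914]
tool_rot: [0.0, 0.99, -0.138, -0.0]
contact_force: [-1.8, -2.2, 0.4]
gripper_width: 0.159
grasp_force: 60.1
```

```bash
python3 -m inch '[{"dx":0,"dy":0,"dz":0.0005,"rx":0,"ry":0,"rz":0},{"dx":0,"dy":0,"dz":0.0005,"rx":0,"ry":0,"rz":0}]' -1
python3 -m inch '[{"dx":0,"dy":0,"dz":0,"rx":0,"ry":0,"rz":0},{"dx":0,"dy":0,"dz":0,"rx":0,"ry":0,"rz":0},{"dx":0,"dy":0,"dz":0,"rx":0,"ry":0,"rz":0},{"dx":0,"dy":0,"dz":0,"rx":0,"ry":0,"rz":0},{"dx":0,"dy":0,"dz":0,"rx":0,"ry":0,"rz":0}]' 0.6
python3 -m inch '[{"dx":0,"dy":0,"dz":-0.02,"rx":0,"ry":0,"rz":0},{"dx":0,"dy":0,"dz":-0.06,"rx":0,"ry":0,"rz":0},{"dx":0,"dy":0,"dz":-0.1,"rx":0,"ry":0,"rz":0},{"dx":0,"dy":0,"dz":-0.14,"rx":0,"ry":0,"rz":0},{"dx":0,"dy":0,"dz":-0.14,"rx":0,"ry":0,"rz":0}]' 0.6
python3 -m inch '[{"dx":0,"dy":0,"dz":0,"rx":0,"ry":0,"rz":0},{"dx":0,"dy":0,"dz":0,"rx":0,"ry":0,"rz":0},{"dx":0,"dy":0,"dz":0,"rx":0,"ry":0,"rz":0},{"dx":0,"dy":0,"dz":0,"rx":0,"ry":0,"rz":0}]' 0.6
python3 - <<'E'
from h import *
inf=info('wrist'); im=save('wrist','w7')
c,s=np.cos(-.276),np.sin(-.276)
b=nets.outline_of('wrist','bar')
for o in b[:2]: print(o['confidence'],np.round(o['bbox']))
for a in (.044,.074,.059): print(a,[proj('',(.6222+c*a-s*y,-.2838+s*a+c*y,.125),inf).round() for y in (-.02,.02)])
g=cv2.cvtColor(im,cv2.COLOR_RGB2GRAY); print(g[40:330:5,324])
for n in ['nut_center','keeper']: print(n,[np.round(o['bbox']) for o in nets.boxes_of('wrist',n)[:2]])
print('nut pred',proj('',(.635,.003,.07),inf).round())
E
```

```text
time: 21.85
tool_pos: [0.622, -0.2841, 0.0913]
tool_rot: [0.001, 0.99, -0.138, 0.0]
contact_force: [-2.4, -3.4, 4.1]
gripper_width: 0.161
grasp_force: 60.4
time: 22.35
tool_pos: [0.6215, -0.2829, 0.0897]
tool_rot: [-0.0, 0.99, -0.138, -0.001]
contact_force: [-0.5, -0.5, -0.3]
gripper_width: 0.801
grasp_force: 0.0
time: 22.85
tool_pos: [0.6247, -0.285, 0.2107]
tool_rot: [0.002, 0.99, -0.138, 0.005]
contact_force: [0.1, -0.8, 1.3]
gripper_width: 0.796
grasp_force: 0.0
time: 23.25
tool_pos: [0.621, -0.2829, 0.2002]
tool_rot: [-0.001, 0.99, -0.138, -0.002]
contact_force: [0.2, -0.6, 0.6]
gripper_width: 0.798
grasp_force: 0.0
0.92 [327. 264.  66. 280.]
0.044 [array([358., 182.]), array([293., 182.])]
0.074 [array([360., 131.]), array([292., 131.])]
0.059 [array([359., 157.]), array([293., 157.])]
[160 162 162 161 162 163 164 164 162 160 160 160 160 162 164 166 166 166
 167  82  81  82  84  83  81  82  81  83  57 176 176 176 176 176 176 176
 176 176 176 176 176 176 177 177 177 177 177 177 176 177 177 177 177 177
 176 177 177 177]
nut_center [array([ 27., 300.,  53.,  74.])]
keeper [array([ 38., 286.,  68.,  46.])]
nut pred [ -3. 307.]
```

```bash
python3 - <<'E'
from h import *
for c in ('side','top'):
    save(c,c+'9')
    for n,z in [('nut_center',.056),('bar',.105),('bearing_center',.008)]: print(c,n,[(round(b['confidence'],2),ray(c,*b['bbox'][:2],z)[:2].round(3)) for b in nets.boxes_of(c,n)[:2]])
E
```

```text
side nut_center [(0.61, array([0.654, 0.003]))]
side bar [(0.63, array([ 0.594, -0.28 ]))]
side bearing_center [(0.63, array([ 0.536, -0.098]))]
top nut_center [(0.54, array([0.646, 0.006]))]
top bar [(0.58, array([ 0.556, -0.261])), (0.5, array([0.639, 0.035]))]
top bearing_center [(0.49, array([ 0.556, -0.077]))]
```

```bash
python3 -c "
from plant import ticket
print(ticket.job_done())"
```

```text
the job is handed in; nothing more can be done
None
```

I handed the job in at about 24 s: the nut is on the pedal holding the keeper open, and the bar is released across the grey stand's two vees. The last wrist picture put the bar within about 1–2 mm of the middle; the hand-in returned no verdict.

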